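# Find the dry succulent by its weight and secure it on the drip tray

### The job

One of the three matching tall succulent pots has dried out: it is clearly lighter than the other two, which you can only tell by lifting them. Stand the dry one upright on the slate in the drip tray, then slide the tray's wooden end stop up, gently, until the pot sits snug between the stop and the fixed wooden fence. Leave the other two pots standing where they were, set pots down rather than dropping them, and do not knock over the spray bottle.

Things in the scene. Friction and masses are not known exactly. Their poses are not given: they have to be found in the camera images.
- pot_a: one of three matching tall terracotta pots with a succulent. Lower wall 54 mm in diameter up to 45 mm above the foot, rim band 62 mm in diameter from 76 to 98 mm above the foot (grip it there); soft leaves to 125 mm, inside the rim's width. Origin: centre of its foot, z up. One of the three, at random, is dry and weighs about half of each of the others (all under 0.6 kg)
- pot_b: one of three matching tall terracotta pots with a succulent. Lower wall 54 mm in diameter up to 45 mm above the foot, rim band 62 mm in diameter from 76 to 98 mm above the foot (grip it there); soft leaves to 125 mm, inside the rim's width. Origin: centre of its foot, z up. One of the three, at random, is dry and weighs about half of each of the others (all under 0.6 kg)
- pot_c: one of three matching tall terracotta pots with a succulent. Lower wall 54 mm in diameter up to 45 mm above the foot, rim band 62 mm in diameter from 76 to 98 mm above the foot (grip it there); soft leaves to 125 mm, inside the rim's width. Origin: centre of its foot, z up. One of the three, at random, is dry and weighs about half of each of the others (all under 0.6 kg)
- tray: aluminium drip tray lying flat, fixed to the table, 140 mm (its x) by 300 mm (its y), rim 14 mm high. Origin: centre of its underside. The end stop slides along its y axis; the fixed wooden fence (120 mm wide, 34 mm high) stands across its +y end, the end stop is at the -y part
- slate: dark slate in the tray in front of the fence, 84 mm (tray x) by 118 mm (tray y), its top 10 mm above the table; fixed. Origin: centre of its underside (6 mm above the table). The dry pot stands on it with its axis within 30 mm of the tray's lengthwise centre line
- fence_face (a point): the middle of the fence's inner face, 20 mm above the table; axes as the tray's (y points from the end stop to the fence). A pot that touches it has its axis 27 mm away
- stop (a joint): travel of the end stop in m: 0 fully open, grows as it slides towards the fence (tray +y), free travel 0.15; at 0 its face is 156 mm from the fence; it stays where it is left; light friction of about 1 N
- stop_face (a point): the middle of the end stop's pressing face (112 mm wide, 24 mm high, faces tray +y), 20 mm above the table; axes as the tray's. It touches a pot 27 mm from the pot's axis
- stop_grip (a point): on the end stop's upright wooden post, 78 mm behind its pressing face: the post is 18 x 18 mm (tray x by tray y), its top is 95 mm above the table; this point is on its axis 80 mm above the table, where it can be pinched from above. Axes as the tray's
- mister: bystander: amber glass spray bottle, 76 mm in diameter, 177 mm tall with its black head, loose. Origin: centre of its underside

How it is judged (in metres and radians):
On the way, in this order (a step that is already met when the one before it is completed fails the run):
1. the dry (light) pot stands upright on the slate, let go (((contact force between pot_a and slate between 1 and 3.6 N and angle between pot_a's own z axis and vertical below 0.07 rad and linear speed of pot_a below 0.02 m/s and contact force between the fingers and pot_a below 0.05 N and x of pot_a in the frame of tray between -0.03 and 0.03 m) or (contact force between pot_b and slate between 1 and 3.6 N and angle between pot_b's own z axis and vertical below 0.07 rad and linear speed of pot_b below 0.02 m/s and contact force between the fingers and pot_b below 0.05 N and x of pot_b in the frame of tray between -0.03 and 0.03 m) or (contact force between pot_c and slate between 1 and 3.6 N and angle between pot_c's own z axis and vertical below 0.07 rad and linear speed of pot_c below 0.02 m/s and contact force between the fingers and pot_c below 0.05 N and x of pot_c in the frame of tray between -0.03 and 0.03 m))), for 0.2 s.
2. the end stop has been slid up so that the pot is snug between the stop and the fence (((y of pot_a in the frame of fence_face above -0.0305 m and y of pot_a in the frame of stop_face below 0.0305 m) or (y of pot_b in the frame of fence_face above -0.0305 m and y of pot_b in the frame of stop_face below 0.0305 m) or (y of pot_c in the frame of fence_face above -0.0305 m and y of pot_c in the frame of stop_face below 0.0305 m))), for 0.2 s.
At the end, for the whole second after the job is handed in: The light pot stands upright, still and released on the slate, bearing on it with 1 to 3.6 N, within 30 mm of the tray's centre line, its axis at most 30.5 mm from the fence face and from the stop face (3.5 mm gaps); the other two stand upright within 40 mm of their starts (((contact force between pot_a and slate between 1 and 3.6 N and angle between pot_a's own z axis and vertical below 0.07 rad and linear speed of each of pot_a, pot_b, pot_c below 0.02 m/s and contact force between the fingers and pot_a below 0.05 N and x of pot_a in the frame of tray between -0.03 and 0.03 m and y of pot_a in the frame of fence_face above -0.0305 m and y of pot_a in the frame of stop_face below 0.0305 m and distance of each of pot_b, pot_c from where it was at the start of the episode below 0.04 m and angle between each of pot_b, pot_c's own z axis and vertical below 0.1 rad) or (contact force between pot_b and slate between 1 and 3.6 N and angle between pot_b's own z axis and vertical below 0.07 rad and linear speed of each of pot_b, pot_a, pot_c below 0.02 m/s and contact force between the fingers and pot_b below 0.05 N and x of pot_b in the frame of tray between -0.03 and 0.03 m and y of pot_b in the frame of fence_face above -0.0305 m and y of pot_b in the frame of stop_face below 0.0305 m and distance of each of pot_a, pot_c from where it was at the start of the episode below 0.04 m and angle between each of pot_a, pot_c's own z axis and vertical below 0.1 rad) or (contact force between pot_c and slate between 1 and 3.6 N and angle between pot_c's own z axis and vertical below 0.07 rad and linear speed of each of pot_c, pot_a, pot_b below 0.02 m/s and contact force between the fingers and pot_c below 0.05 N and x of pot_c in the frame of tray between -0.03 and 0.03 m and y of pot_c in the frame of fence_face above -0.0305 m and y of pot_c in the frame of stop_face below 0.0305 m and distance of each of pot_a, pot_b from where it was at the start of the episode below 0.04 m and angle between each of pot_a, pot_b's own z axis and vertical below 0.1 rad))); the robot touches nothing.
It fails at once if the end stop is forced against a pot (over 30 N) (contact force between stop and pot_a above 30 N or contact force between stop and pot_b above 30 N or contact force between stop and pot_c above 30 N).
It fails at once if a pot is dropped (moves faster than 0.6 m/s with no finger on it) ((linear speed of pot_a above 0.6 m/s and contact force between the fingers and pot_a below 0.05 N) or (linear speed of pot_b above 0.6 m/s and contact force between the fingers and pot_b below 0.05 N) or (linear speed of pot_c above 0.6 m/s and contact force between the fingers and pot_c below 0.05 N)).
It fails at once if a pot is knocked over (angle between any of pot_a, pot_b, pot_c's own z axis and vertical above 0.7 rad).
It fails at once if the spray bottle is knocked over (angle between mister's own z axis and vertical above 0.6 rad).
It also fails if it takes over 72 s, if anything falls off the work surface, if the arm or the gripper's body presses on something with over 40 N, if the wrist force passes 120 N, or if a joint passes its speed limit or range.

### The arm

A 6-joint arm with a two-finger parallel gripper is mounted at the origin on the work surface. World frame = base frame: x ahead of the robot, y to its left, z up, the work surface at z = 0. Lengths are in m, angles in degrees, forces in N, time in s.
With the tool pointing down it reaches from about 0.325 to 0.775 m from the base axis. Payload 5.5 kg.
Tool frame: the origin (TCP) lies at the centre of the arm's flange, where the gripper is bolted on; the fingertips stand 182 mm ahead of it and the grasp point (between the pads) lies 163 mm ahead of it; z points along the fingers, y is the line along which they close (so a half turn about z gives the same grasp; the last joint's range is limited). The gripper opens to 88 mm and grips with 3 to 60 N. Pads are 20 mm wide; open, the fingers measure 115 mm over their backs; the gripper's body (75 mm by 178 mm) begins 61 mm behind the grasp point.
Start: joints at [64.017, 5.22, 70.514, -0, 104.267, -3.249], TCP at [0.232, 0.553, 0.405] pointing down, gripper open.
Joint ranges: [-164.24, 164.24], [-49.07, 125.15], [9.68, 141.18], [-86.29, 266.29], [3.28, 154.24], [-151.56, 151.56]. Speed limits (degrees/s): [147.25, 147.25, 172.46, 180, 180, 180].

### API

Orientations are given as [roll, pitch, yaw] about the fixed x, y, z axes, in that order (R = Rz(yaw) Ry(pitch) Rx(roll)).
In Python, from station import r gives the robot as it stands. The module is installed in compiled form; this text tells all that it offers. Calls block until the motion is done:
- r.reach(position, orientation): joint-space move of the TCP to a pose.
- r.servo_line(position, rotation=None, speed=0.15): straight line of the TCP; rotation=None keeps the orientation; speed is the mean speed in m/s.
- r.move_joints(angles): joint-space move.
- r.let_go() and r.grab(squeeze=None): open the fingers fully, or close them until they stop; squeeze is the grip in N (None keeps the last).
- r.wait(seconds).
- r.inverse_kinematics(position, orientation): joint angles nearest the present ones, or None.
- r.sense(): the state.
- r.snapshot(name): name is "scene" or "top" or "wrist"; returns a dict with "frame" (480x640x3 uint8, red, green, blue), "fx", "fy", "cx", "cy" (pixels), "R" (3x3) and "t" (3): a world point X has camera coordinates R X + t. Camera axes: x right, y down, z forward; pixel columns grow to the right and rows downward; lengths in m; the calibration is good to about 2 mm. A picture is of the moment at which its call begins. There is no depth.
A pose or a line that the arm cannot do raises r.IKError and nothing moves.
- r.hand_in(): hands the job in; it is judged then, once.
The state is a dict: "clock": time; "joints": joint angles; "joint_vel": joint speeds; "joint_torque": joint torques, N m; "tcp_pos": TCP position; "orientation": TCP orientation; "contact_force": force on the tool from outside, world axes, zero at the start; "torque": the same for the moment, N m; "opening": finger opening in m; "gripper_force": force on a finger pad.
Only numpy, scipy, OpenCV 4.12 (cv2) and the standard library are available. Lean on these libraries where they do the work, as an engineer would, in place of code of your own. Each camera call takes 0.05 s, during which the arm holds its last target. There are 200 camera calls.

## Working session

There is one attempt and no reset: what is moved stays moved. The work goes in short steps, each a Python script; the robot and the scene stay as the last script left them, time stands still between calls to the robot, and variables do not carry over. Pictures are saved under pics/ and viewed, at most 10 in all, crops included, and the job is handed in when it is done.

```bash
mkdir -p pics
python3 - <<'E'
from station import r
import cv2,numpy as np,pickle
d={}
for n in("scene","top"):
    s=r.snapshot(n);d[n]=s;cv2.imwrite(f"pics/{n}0.png",s["frame"][:,:,::-1])
    print(n,s["fx"],s["cx"],s["cy"],np.round(s["R"],3).tolist(),np.round(s["t"],3), np.round(-s["R"].T@s["t"],3))
pickle.dump(d,open("s0.pkl","wb"))
print(r.sense())
E
```

```text
scene 554.286420549176 321.60270009992087 236.78834167228558 [[-0.786, 0.618, -0.012], [0.528, 0.662, -0.532], [-0.321, -0.424, -0.847]] [ 0.454 -0.262  1.495] [0.975 0.527 1.132]
top 528.0673622380685 316.5840740072174 243.73280889175658 [[-0.029, -0.999, 0.014], [-0.998, 0.028, -0.057], [0.057, -0.016, -0.998]] [1.000e-03 5.670e-01 1.124e+00] [0.503 0.003 1.154]
{'clock': 0.1, 'joints': array([ 6.40183990e+01,  5.25841264e+00,  7.05740981e+01, -1.12430010e-04,
        1.04265488e+02, -3.25041645e+00]), 'joint_vel': array([ 0.06436176, -0.06945424, -0.12835182, -0.01292167, -0.02318755,
       -0.01711444]), 'joint_torque': array([ 1.70102474e-03, -4.47858560e+01, -4.07567847e+01,  6.98759034e-02,
        2.85568699e-02, -1.02118872e-04]), 'tcp_pos': array([0.23188806, 0.55343895, 0.40363236]), 'orientation': array([-1.79902152e+02, -5.44771093e-03,  1.57268783e+02]), 'contact_force': array([-0.42835092, -1.13801375, -0.98173467]), 'torque': array([ 0.0189875 , -0.01550622,  0.05637371]), 'gripper_force': 0.0, 'opening': 0.08777140463133931}
```

View pics/scene0.png

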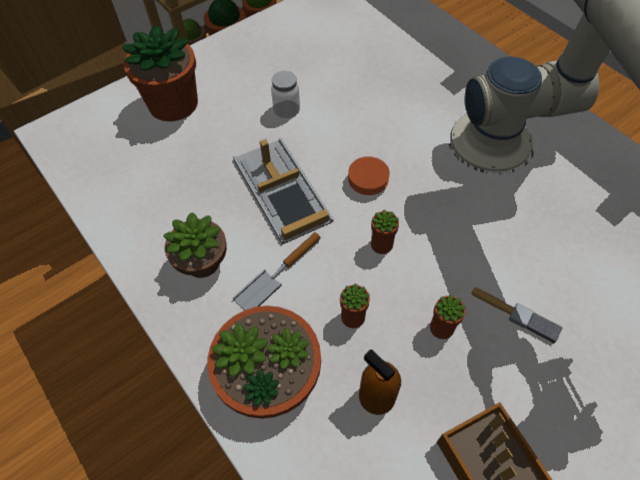

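View pics/top0.png

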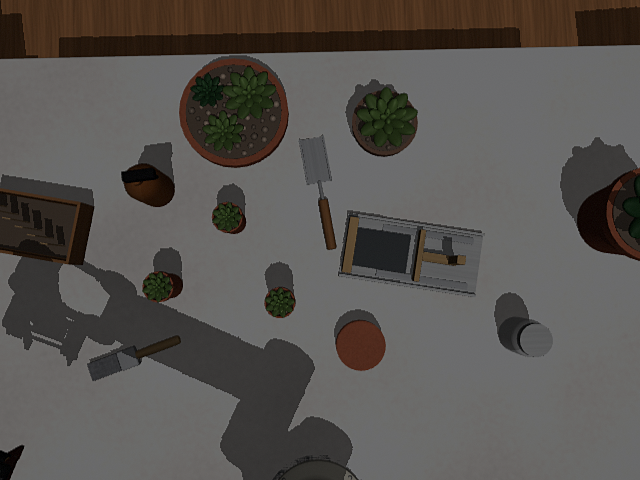

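The scene view shows the three pots at about (384,230), (354,305) and (447,315). The bottle is at (380,385), and the tray at (282,190) has its fence at (305,222) and its post at (266,155). In the top view the pots are at (280,302), (228,217) and (160,287), the slate is at (381,250), the fence at (350,243) and the post at (455,260).

```bash
cat > geo.py <<'E'
import numpy as np,cv2,pickle
def ray(s,p):
    d=s["R"].T@np.array([(p[0]-s["cx"])/s["fx"],(p[1]-s["cy"])/s["fy"],1.]);return -s["R"].T@s["t"],d/np.linalg.norm(d)
def onplane(s,p,z):
    c,d=ray(s,p);return c+d*(z-c[2])/d[2]
def tri(*sp):
    A=np.zeros((3,3));b=np.zeros(3);L=[]
    for s,p in sp:
        c,d=ray(s,p);P=np.eye(3)-np.outer(d,d);A+=P;b+=P@c;L.append((c,P))
    X=np.linalg.solve(A,b);return X,max(np.linalg.norm(P@(X-c)) for c,P in L)
def blobs(m,amin=30):
    n,l,st,ce=cv2.connectedComponentsWithStats(m.astype(np.uint8));return [(ce[i],st[i],l==i) for i in range(1,n) if st[i,4]>=amin]
def hsv(s): return cv2.cvtColor(s["frame"],cv2.COLOR_RGB2HSV).astype(int)
def green(s):
    h=hsv(s);return (h[...,0]>30)&(h[...,0]<85)&(h[...,1]>90)&(h[...,2]>25)
def wood(s):
    h=hsv(s);return (h[...,0]>=12)&(h[...,0]<=24)&(h[...,1]>120)&(h[...,2]>50)
E
python3 - <<'E'
from geo import *
d=pickle.load(open("s0.pkl","rb"));S,T=d["scene"],d["top"]
bs=[b for b in blobs(green(S)) if b[1][4]<1500];bt=[b for b in blobs(green(T)) if b[1][4]<1500]
for a in bs:
  for b in bt:
    X,e=tri((S,a[0]),(T,b[0]))
    if e<.006 and .05<X[2]<.2: print("pot",a[0].round(),a[1][4],b[0].round(),b[1][4],X.round(4),round(e,4))
out=[]
for s,(x,y,w,h) in((S,(225,130,115,115)),(T,(330,200,160,105))):
    print([ (b[0].round(1).tolist(),int(b[1][4])) for b in blobs(wood(s)[y:y+h,x:x+w],15)],x,y)
    c=cv2.resize(s["frame"][y:y+h,x:x+w],None,fx=5 if w<150 else 5,fy=5,interpolation=cv2.INTER_CUBIC)
    cv2.imwrite(f"pics/crop{len(out)}.png",np.clip(c[:,:,::-1].astype(float)*(1 if w<150 else 1.6),0,255));out.append(c)
E
```

```text
pot [385. 221.] 359 [279. 303.] 515 [0.4472 0.0643 0.0979] 0.0006
pot [354. 297.] 455 [226. 217.] 512 [0.6216 0.1659 0.0986] 0.0007
pot [450. 308.] 486 [157. 287.] 515 [0.4859 0.306  0.099 ] 0.0007
pot [288. 349.] 1111 [222. 131.] 1003 [0.7953 0.1701 0.0983] 0.0005
[([38.4, 14.4], 42), ([49.4, 43.6], 309), ([78.7, 92.2], 381), ([86.7, 109.5], 112)] 225 130
[([26.8, 22.5], 20), ([1.3, 37.7], 85), ([92.8, 41.7], 22), ([132.5, 58.6], 17), ([104.2, 61.0], 45), ([89.4, 66.8], 16), ([17.0, 69.7], 17)] 330 200[ WARN:0@0.070] global loadsave.cpp:1063 imwrite_ Unsupported depth image for selected encoder is fallbacked to CV_8U.
```

View pics/crop0.png

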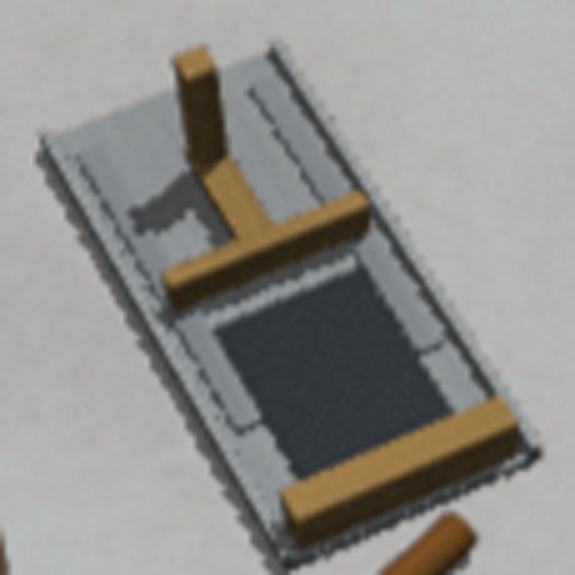

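View pics/crop1.png

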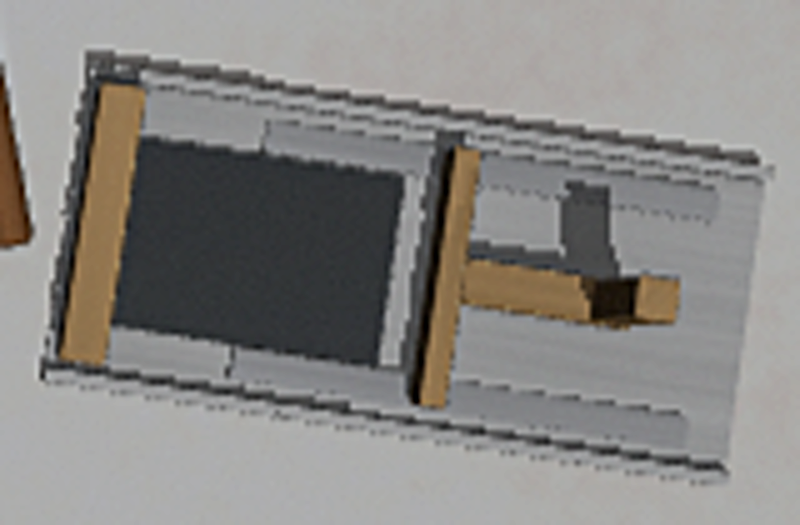

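The crops show the slate and fence clearly. The fence's inner top edge runs from (144,88) to (105,362) in the top crop and from (282,487) to (500,397) in the scene crop. The post top's centre is at (657,300) in the top crop and (196,64) in the scene crop.

Run:
```python
from geo import *
d=pickle.load(open("s0.pkl","rb"));S,T=d["scene"],d["top"]
fs=lambda p:((p[0]+.5)/5-.5+225,(p[1]+.5)/5-.5+130)
ft=lambda p:((p[0]+.5)/5-.5+330,(p[1]+.5)/5-.5+200)
P={}
for n,a,b in[("fence+x",(282,487),(144,88)),("fence-x",(500,397),(105,362)),("post",(196,64),(657,300)),
 ("stopB+x",(165,272),(480,150)),("stopB-x",(357,192),(445,405)),("stopF+x",(172,285),(457,148)),("stopF-x",(368,205),(420,403)),
 ("slate+x-y",(218,330),(405,175)),("slate-x-y",(357,266),(380,365)),("slate-x+y",(450,410),(112,325)),
 ("tray+x-y",(45,143),(770,170)),("tray-x-y",(277,48),(728,478))]:
    X,e=tri((S,fs(a)),(T,ft(b)));P[n]=X;print(n,X.round(4),round(e,4))
f=(P["fence+x"]+P["fence-x"])/2;p=P["post"]
ang=lambda v:np.degrees(np.arctan2(v[1],v[0])).round(2)
w=P["fence+x"]-P["fence-x"];print("x dir",ang(w),np.linalg.norm(w),ang(P["stopF+x"]-P["stopF-x"]),ang(P["slate+x-y"]-P["slate-x-y"]),ang(P["slate-x+y"]-P["slate-x-y"])-90,"post-fence",ang((f-p))-90,np.linalg.norm((f-p)[:2]))
print("mister",onplane(T,(152,188),.06))
```

```text
fence+x [ 0.619  -0.1046  0.0359] 0.0014
fence-x [ 0.5032 -0.0849  0.0287] 0.0013
post [ 0.5218 -0.3046  0.0892] 0.0011
stopB+x [ 0.5885 -0.2475  0.0323] 0.0018
stopB-x [ 0.4811 -0.2295  0.0296] 0.0007
stopF+x [ 0.5901 -0.2381  0.0324] 0.0012
stopF-x [ 0.4823 -0.2186  0.0305] 0.0008
slate+x-y [ 0.5799 -0.2195  0.0062] 0.0027
slate-x-y [ 0.4991 -0.207   0.0053] 0.0004
slate-x+y [ 0.5225 -0.0918  0.0266] 0.0036
tray+x-y [ 5.782e-01 -3.819e-01 -3.000e-04] 0.0025
tray-x-y [ 0.4441 -0.3564  0.0027] 0.0023
x dir -9.68 0.11772942442534172 -10.21 -8.74 -11.5 post-fence -10.599999999999994 0.21351715869596646
mister [0.69035886 0.32404983 0.06      ]
```

Tray yaw comes out at about −10.3°. The fence measures 118 mm against the stated 120 mm, and heights are within 6 mm. The stop is already about 20 mm in. Next I weigh the pot nearest the arm, using two wrist views to refine its position.

```bash
cat >> geo.py <<'E'
from station import r
def look(n=None):
    s=r.snapshot("wrist")
    if n: cv2.imwrite(f"pics/{n}.png",s["frame"][:,:,::-1])
    return s
def nearest(s,X):  # green blob nearest the projection of X
    c=s["R"]@X+s["t"];u=np.array([s["fx"]*c[0]/c[2]+s["cx"],s["fy"]*c[1]/c[2]+s["cy"]])
    b=[b for b in blobs(green(s),200)];b=min(b,key=lambda b:np.linalg.norm(b[0]-u));return b[0],b[1][:4],u
def F(n=8):
    return np.mean([(r.wait(.02),r.sense()["contact_force"])[1] for _ in range(n)],0)
def weigh(X):
    yaw=np.degrees(np.arctan2(X[1],X[0]))+90;o=[180,0,yaw]
    r.reach([X[0],X[1],.40],o);s1=look();u1=nearest(s1,X)
    r.servo_line([X[0]-.03,X[1]-.02,.36],speed=.2);s2=look();u2=nearest(s2,X)
    Y,e=tri((s1,u1[0]),(s2,u2[0]));print("wrist",u1[0].round(),u1[1],u1[2].round(),u2[0].round(),u2[1],Y.round(4),round(e,4))
    pickle.dump((s1,s2),open("w.pkl","wb"))
    return Y,e
def lift(Y):
    r.servo_line([Y[0],Y[1],.36],speed=.2);r.servo_line([Y[0],Y[1],.25],speed=.12);f0=F()
    r.grab(25);r.servo_line([Y[0],Y[1],.28],speed=.08);r.wait(.2);f1=F()
    q=r.sense();print("f0",f0.round(2),"f1",f1.round(2),"open",q["opening"],"clock",q["clock"])
    return f1[2]-f0[2]
def putback(Y,z=.25):
    r.servo_line([Y[0],Y[1],z+.001],speed=.05);r.let_go();r.servo_line([Y[0],Y[1],.38],speed=.2)
E
python3 - <<'E'
from geo import *
X=np.array([.4859,.306,.11])
Y,e=weigh(X)
if e<.004 and np.linalg.norm(Y[:2]-X[:2])<.012: print(lift(Y))
cv2.imwrite("pics/w0.png",np.hstack([cv2.resize(s["frame"],(400,300))[:,:,::-1] for s in pickle.load(open("w.pkl","rb"))]))
E
```

```text
wrist [327. 243.] [290 208  76  74] [327. 247.] [382. 260.] [339 220  88  83] [0.4856 0.3068 0.1034] 0.0
f0 [0.03 0.25 0.08] f1 [-0.08 -0.12 -5.34] open 0.06189399922423589 clock 4.875
-5.419823750107237
```

View pics/w0.png

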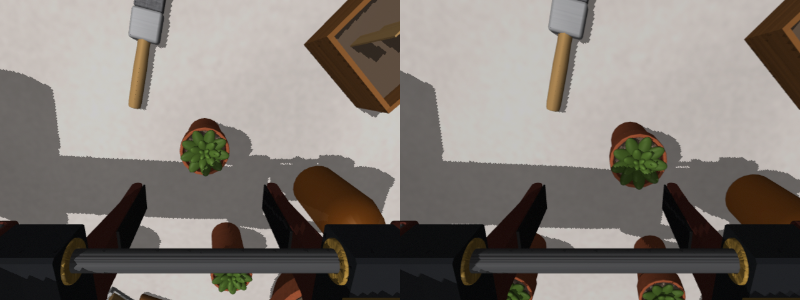

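The wrist views show the pot at (205,150) and (638,155), well separated from the bottle. The opening of 62 mm matches the rim band. At 5.4 N this pot is a wet one, so I put it back and weigh the next.

Run:
```python
from geo import *
q=r.sense()["tcp_pos"];putback([.4856,.3068]);
X=np.array([.6216,.1659,.105])
Y,e=weigh(X)
if e<.004 and np.linalg.norm(Y[:2]-X[:2])<.012:
    w=lift(Y);print(w)
    if w<-3.6:
        putback(Y);X=np.array([.4472,.0643,.105]);Y,e=weigh(X)
        if e<.004 and np.linalg.norm(Y[:2]-X[:2])<.012: print(lift(Y))
```

```text
wrist [328. 243.] [289 206  78  74] [328. 246.] [380. 244.] [336 202  90  85] [0.6212 0.1673 0.104 ] 0.0001
f0 [-0.28 -0.17  0.47] f1 [-0.18 -0.1  -5.37] open 0.05997586524165166 clock 11.275
-5.840100508340093
wrist [328. 242.] [289 206  77  74] [327. 244.] [378. 237.] [333 195  90  86] [0.4478 0.0658 0.1029] 0.0
f0 [-0.    0.04  0.09] f1 [ 0.05 -0.07 -2.4 ] open 0.05994152493888712 clock 17.7167
-2.490648835507968
```

The third pot weighs 2.5 N, so it is the dry one. I carry it high toward the tray and measure the fence and slate with the wrist camera from two places.

Run:
```python
from geo import *
p=r.sense()["tcp_pos"];r.servo_line([p[0],p[1],.42],speed=.2)
o=[180,0,79.7];r.reach([.535,-.24,.42],o);s1=look("t1")
r.servo_line([.495,-.29,.43],speed=.2);s2=look("t2")
pickle.dump((s1,s2),open("t.pkl","wb"));print(r.sense()["clock"],r.sense()["opening"])
```

```text
20.35 0.059743657487390245
```

View pics/t1.png

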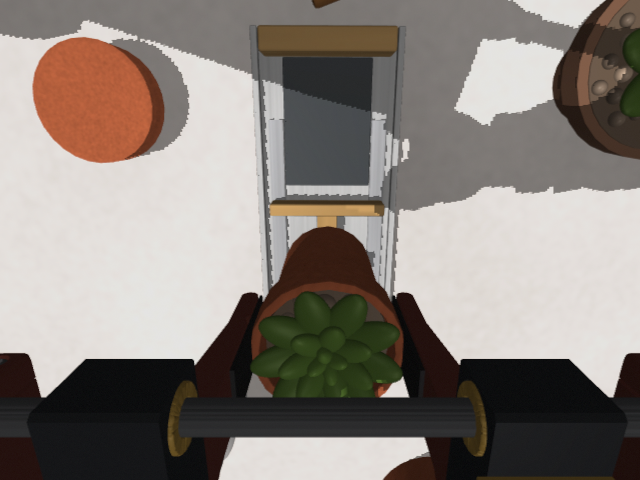

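View pics/t2.png

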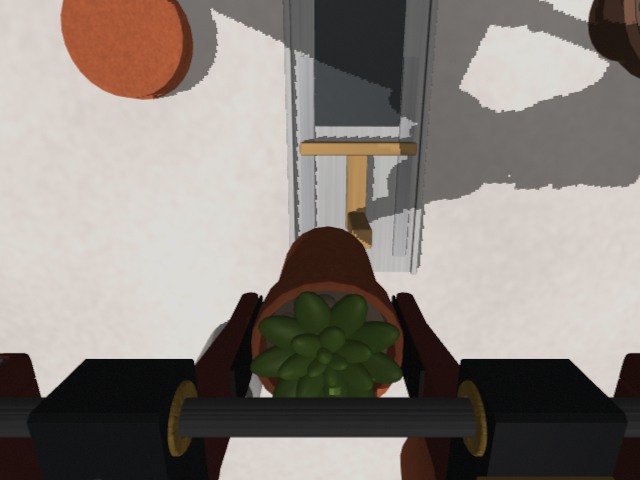

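In t1 the fence spans columns 258–397 and rows 27–56, the slate spans columns 283–373 and rows 57–185, and the stop bar sits at rows 202–216. In t2 the slate's front edge is at row 126, the stop bar's front edge at row 142, and the post top at about (358,230). The pot hangs straight in the fingers.

Run:
```python
from geo import *
d=pickle.load(open("s0.pkl","rb"));S,T=d["scene"],d["top"];a,b=pickle.load(open("t.pkl","rb"))
print(a["frame"][20:62,300].tolist())
print("cam",(-a["R"].T@a["t"]).round(3),(-b["R"].T@b["t"]).round(3))
for n,p,q in[("slate-x-y",(284.5,185.5),(315.5,126)),("slate+x-y",(372,185.5),(401,126)),("stopF-x",(270,203),(300,143)),("stopF+x",(383,203),(416,143))]:
    print(n,*[v if np.isscalar(v) else v.round(4) for v in tri((a,p),(b,q))])
for y in(50,52,54,56):
  A,B=onplane(a,(258,y),.034),onplane(a,(397,y),.034);print(y,A.round(4),B.round(4),((A+B)/2).round(4),np.linalg.norm(B-A))
print("slate far z.01",onplane(a,(283,57),.01).round(4),onplane(a,(373,57),.01).round(4), "near",onplane(a,(284.5,185.5),.01).round(4),onplane(a,(372,185.5),.01).round(4))
print("stopF z.032",onplane(a,(270,203),.032).round(4),onplane(a,(383,203),.032).round(4))
```

```text
[[122, 117, 115], [122, 117, 115], [122, 117, 114], [122, 118, 115], [119, 113, 109], [90, 77, 62], [93, 73, 46], [105, 82, 52], [104, 81, 51], [106, 83, 53], [105, 83, 52], [106, 82, 51], [106, 82, 51], [106, 83, 52], [106, 82, 51], [106, 83, 52], [106, 82, 51], [106, 83, 52], [106, 84, 53], [106, 84, 53], [106, 84, 53], [106, 83, 53], [106, 83, 51], [106, 83, 52], [107, 84, 53], [106, 84, 52], [106, 83, 52], [106, 84, 52], [106, 83, 51], [101, 80, 50], [93, 73, 45], [72, 57, 35], [71, 55, 34], [69, 54, 35], [69, 55, 33], [71, 56, 37], [77, 68, 56], [49, 50, 51], [42, 43, 45], [41, 42, 44], [41, 43, 44], [40, 42, 44]]
cam [ 0.55  -0.155  0.4  ] [ 0.51  -0.206  0.411]
slate-x-y [ 0.499  -0.2044  0.0176] 0.0006557634912119658
slate+x-y [ 0.5844 -0.2207  0.007 ] 0.0009359532017744885
stopF-x [ 0.4818 -0.2175  0.025 ] 0.0001476795745536023
stopF+x [ 0.5921 -0.2374  0.0262] 0.0005120631204829083
50 [ 0.5028 -0.084   0.034 ] [ 0.6205 -0.1053  0.034 ] [ 0.5617 -0.0947  0.034 ] 0.11961789958473584
52 [ 0.5025 -0.0855  0.034 ] [ 0.6203 -0.1069  0.034 ] [ 0.5614 -0.0962  0.034 ] 0.11979006986738802
54 [ 0.5021 -0.0871  0.034 ] [ 0.6201 -0.1084  0.034 ] [ 0.5611 -0.0977  0.034 ] 0.11996273648622141
56 [ 0.5017 -0.0886  0.034 ] [ 0.62  -0.11   0.034] [ 0.5608 -0.0993  0.034 ] 0.12013590159060747
slate far z.01 [ 0.521  -0.0891  0.01  ] [ 0.6027 -0.1039  0.01  ] near [ 0.4974 -0.2049  0.01  ] [ 0.5849 -0.2207  0.01  ]
stopF z.032 [ 0.483  -0.2162  0.032 ] [ 0.5911 -0.2358  0.032 ]
```

Two independent measurements put the fence's inner edge midpoint at (0.5615, −0.0947), with a width of 119.6 mm and yaw −10.25°. I set the pot down about 5 mm in front of the fence, lowering until it touches.

Run:
```python
from geo import *
f=np.array([.5615,-.0947]);u=np.array([.178,.984]);g=f-.032*u
r.reach([*g,.42],[180,0,79.75]);r.servo_line([*g,.29],speed=.12);r.servo_line([*g,.265],speed=.05);r.wait(.15);f0=F();print(f0.round(2))
for z in np.arange(.263,.2565,-.001):
    r.servo_line([*g,z],speed=.02);fz=F(4)[2];print(round(z,4),round(fz,2))
    if fz-f0[2]>1.2: break
r.let_go();r.wait(.2);r.servo_line([*g,.36],speed=.15)
c=f-.3*u;r.reach([*c,.40],[180,0,79.75]);s=look("p1");pickle.dump(s,open("p.pkl","wb"));t=r.snapshot("top")
pickle.dump(t,open("top1.pkl","wb"));print(r.sense()["clock"])
for nm,q in(("w",s),("t",t)):
  for bb in blobs(green(q),150):
    if bb[1][4]<8000: print(nm,bb[0].round(1),bb[1],onplane(q,bb[0],.113).round(4), "dist to fence",(onplane(q,bb[0],.113)[:2]-f)@u)
```

```text
[ 0.2  -0.13 -2.51]
0.263 -2.12
0.262 -2.38
0.261 -2.48
0.26 -2.07
0.259 5.52
27.6333
t [248.1  93.3] [ 212   67   64   52 1794] [0.8673 0.1147 0.113 ] dist to fence 0.26046040360252337
t [202.3  88.7] [191  74  21  32 302] [0.8789 0.2059 0.113 ] dist to fence 0.3522477356544852
t [387.  117.8] [ 357   87   60   60 2201] [ 0.8105 -0.1622  0.113 ] dist to fence -0.022087149613252564
t [222.4 131.2] [ 202  111   41   40 1008] [0.7917 0.1674 0.113 ] dist to fence 0.2989126216969151
t [226.3 216.3] [213 202  29  29 514] [0.621  0.1631 0.113 ] dist to fence 0.2642477280088643
t [373.4 244. ] [360 231  29  29 438] [ 0.558 -0.126  0.113] dist to fence -0.03139116366354502
t [156.4 286.2] [142 272  30  29 523] [0.4873 0.3022 0.113 ] dist to fence 0.3773498283100613
```

View pics/p1.png

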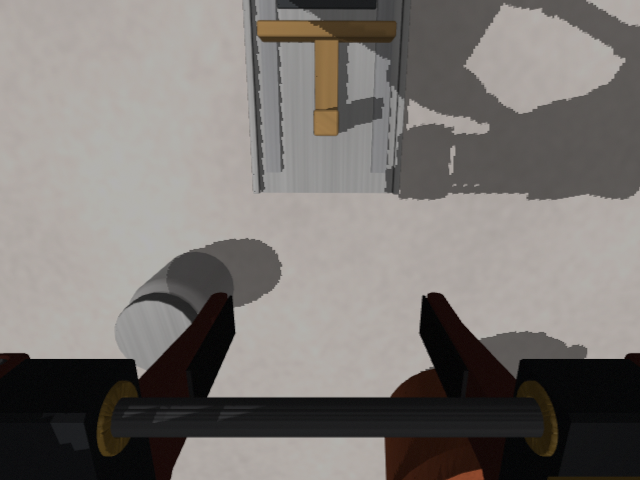

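p1 shows the post top at about (326,122), the stop bar at row 30, and a clear approach, with the jar at (160,310) out of the way. The pot stands 31 mm from the fence on the centre line. I pinch the post and slide it.

Run:
```python
from geo import *
s=pickle.load(open("p.pkl","rb"));T=pickle.load(open("top1.pkl","rb"))
X,e=tri((s,(325.5,121.5)),(T,(657.5/5-.5+330,300.5/5-.5+200)));P=onplane(s,(325.5,121.5),.095)
f=np.array([.5615,-.0947]);u=np.array([.178,.984]);x=np.array([.984,-.178])
print(X.round(4),e,P.round(4),(P[:2]-f)@u,(P[:2]-f)@x)
if abs((P[:2]-f)@x)<.006 and -.225<(P[:2]-f)@u<-.205:
    p=P[:2];r.reach([*p,.36],[180,0,79.75]);r.servo_line([*p,.243],speed=.12);r.grab(20)
    q=r.sense();print(q["opening"],q["clock"])
    if .014<q["opening"]<.022:
        s0=(p-f)@u; f0=F()@[*u,0];print("f0",f0)
        q0=p+(.064)*u;r.servo_line([*q0,.243],speed=.05);r.wait(.1);print(F()@[*u,0])
        for k in np.arange(.0005,.030,.0005):
            r.servo_line([*(q0+k*u),.243],speed=.012);ff=F(3)@[*u,0]
            print(round(.064+k,4),round(ff,2),end="; ")
            if ff<-7: break
        print(r.sense()["clock"])
```

```text
[ 0.5227 -0.3026  0.0989] 0.0002973584658994043 [ 0.523  -0.3025  0.095 ] -0.21132128658842597 -0.0008729831012688189
0.017900003806525438 30.3083
f0 -0.031612467483570564
1.3886670945685649
0.0645 -0.24; 0.065 -0.78; 0.0655 -1.24; 0.066 -0.92; 0.0665 -1.2; 0.067 -0.44; 0.0675 -0.62; 0.068 -0.87; 0.0685 -0.87; 0.069 -0.97; 0.0695 -1.27; 0.07 -0.91; 0.0705 -0.96; 0.071 -0.98; 0.0715 -0.76; 0.072 -0.84; 0.0725 -0.68; 0.073 -1.66; 0.0735 -2.05; 0.074 -2.4; 0.0745 -2.69; 0.075 -1.77; 0.0755 -1.8; 0.076 -2.0; 0.0765 -2.06; 0.077 -2.19; 0.0775 -1.99; 0.078 -3.01; 0.0785 -3.67; 0.079 -5.57; 0.0795 -6.2; 0.08 -8.26; 41.7083
```

The force trace shows the stop touching the pot at 73 mm of slide, pushing it 5 mm, and reaching the fence at 78 mm. I relieve the pressure by 1 mm, release and check.

Run:
```python
from geo import *
f=np.array([.5615,-.0947]);u=np.array([.178,.984])
p=r.sense()["tcp_pos"];r.servo_line([*(p[:2]-.001*u),p[2]],speed=.01);r.wait(.2);print("residual",F()@[*u,0])
r.let_go();r.wait(.2);r.servo_line([*(p[:2]-.001*u),.36],speed=.1)
c=f-.3*u;r.reach([*c,.42],[180,0,79.75])
t=r.snapshot("top");s=r.snapshot("scene");print(r.sense()["clock"])
for bb in blobs(green(t),150):
    if 400<bb[1][4]<600: X=onplane(t,bb[0],.113);print(bb[0].round(1),bb[1][4],X.round(4),"y",(X[:2]-f)@u)
A=cv2.resize(t["frame"][190:310,330:490],(480,360),interpolation=2);B=cv2.resize(s["frame"][120:255,225:345],(320,360),interpolation=2)
cv2.imwrite("pics/end.png",np.clip(np.hstack([A,B])[:,:,::-1].astype(int)*1.3,0,255).astype(np.uint8))
```

```text
residual -0.8891336419496999
45.9917
[226.3 216.3] 513 [0.621 0.163 0.113] y 0.2641312579187833
[370.9 243.8] 440 [ 0.5585 -0.1211  0.113 ] y -0.026514248491703203
[156.4 286.3] 521 [0.4872 0.3021 0.113 ] y 0.3772696833223375
```

View pics/end.png

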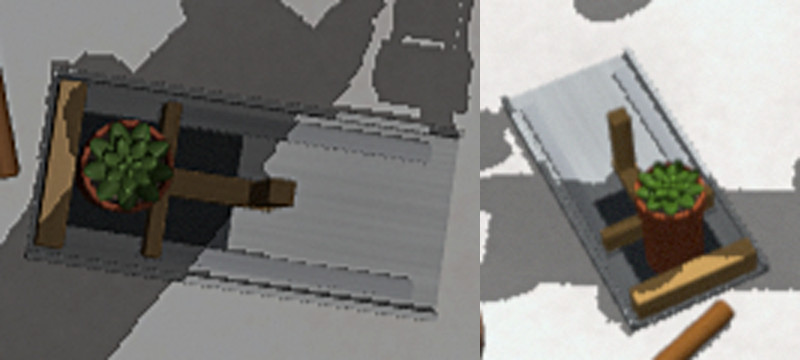

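The pot stands upright, snug between the fence and the stop bar (top crop, centred at (128,165)). The other two pots have not moved.

```bash
python3 -c "
from station import r
print(r.hand_in())"
```

```text
the job is handed in; nothing more can be done
None
```

I stood the dry pot (about 2.5 N, against 5.4 N and 5.8 N for the others) on the slate, slid the stop up until it sat snug against the fence, and handed the job in at about 46 s; no verdict came back.

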